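# Find the heavy wheel hub by nudging and press it home in the test nest

## Task

Three wheel hubs that look alike stand on the bench; one has its brake inside and is about three times as heavy as the two empty ones. Find it by nudging them gently, slide it flat along the bench (never lifted or tipped) into the test nest between the two rails, and press it lightly against the end stop for a moment so that it rests touching the stop; the stop is only lightly clamped and must not be shoved back. Leave the two empty hubs flat on the bench within a hand's breadth (100 mm) of where they stood, and leave everything else on the bench where it is.

Things in the scene. Friction and masses are not known exactly. Their poses are not given: they have to be found in the camera images.
- hub_a: one of three look-alike wheel hubs: dark steel drum, 110 mm diameter, 45 mm high, lying flat, bright cover and a small cone (34 mm wide, 12 mm high) on top; too wide to grip. One holds a brake (about 0.9 kg), two are empty (0.3 kg); names do not tell which. To slide: heavy roughly 3.5-7.5 N, empty 1-2.5 N. Origin: centre of underside, z up
- hub_b: one of three look-alike wheel hubs: dark steel drum, 110 mm diameter, 45 mm high, lying flat, bright cover and a small cone (34 mm wide, 12 mm high) on top; too wide to grip. One holds a brake (about 0.9 kg), two are empty (0.3 kg); names do not tell which. To slide: heavy roughly 3.5-7.5 N, empty 1-2.5 N. Origin: centre of underside, z up
- hub_c: one of three look-alike wheel hubs: dark steel drum, 110 mm diameter, 45 mm high, lying flat, bright cover and a small cone (34 mm wide, 12 mm high) on top; too wide to grip. One holds a brake (about 0.9 kg), two are empty (0.3 kg); names do not tell which. To slide: heavy roughly 3.5-7.5 N, empty 1-2.5 N. Origin: centre of underside, z up
- nest: fixed test nest: two parallel dark steel rails 240 mm long, 14 thick, 32 high, 124 mm apart inside; mouth flared for 40 mm before the rails (156 mm wide at the tips); 50 mm high cross wall at the far end; no floor, hubs slide on the bench. Origin: on the bench, midway between the rails where their straight part begins (mouth); x axis runs from the mouth to the stop, z up
- stop: end stop between the rails: aluminium block 110 mm wide, 24 deep, 36 high, black knob on top (to 62 mm high). Held by friction, 125 to 185 mm in from the mouth; slips back if pushed with over about 13 N. Origin: on the bench, middle of the face towards the mouth; x axis as the nest's (away from the mouth). A hub touching it has its origin 55 mm before this point
- pliers: crimping pliers with orange handles, 165 mm long, 16 mm high, lying flat; bystander. Origin near the pivot, x towards the jaws
- jar: closed jar, 60 mm diameter, 75 mm high; bystander. Origin: centre of its underside
- wrench: steel spanner, 170 mm long, lying flat; bystander. Origin at its middle, x along it
Things that resemble listed ones, but are neither listed nor needed, are in the scene too. What is shaped like the hub_c but blue or white is not meant.

How it is judged:
By the outcome, as a careful person would: the job done as asked, in the order asked, and still so for the second after the job is handed in, with the robot touching nothing.
It also fails if it takes over 72 s, if anything falls off the work surface, if the arm or the gripper's body presses on something with over 40 N, if the wrist force passes 120 N, or if a joint passes its speed limit or range.

## Robot

A 7-joint arm with a two-finger parallel gripper is mounted at the origin on the work surface. World frame = base frame: x ahead of the robot, y to its left, z up, the work surface at z = 0. Lengths are in mm, angles in degrees, forces in N, time in s.
With the tool pointing down it reaches from about 400 to 850 mm from the base axis. Payload 4.4 kg.
Tool frame: the origin (TCP) lies at the very end of the fingers, on their centre line; the grasp point (between the pads) lies 19 mm behind it; z points along the fingers, y is the line along which they close (so a half turn about z gives the same grasp; the last joint's range is limited). The gripper opens to 94 mm and grips with 3 to 60 N. Pads are 16 mm wide; open, the fingers measure 119 mm over their backs; the gripper's body (75 mm by 177 mm) begins 78 mm behind the grasp point.
Start: joints at [-72.869, 36.005, 2.206, 86.941, -1.547, 57.084, -1.146], TCP at [231.872, 607.251, 205.478] pointing down, gripper open.
Joint ranges: [-175.42, 175.42], [-21.48, 121.26], [-71.46, 75.88], [10.55, 141.38], [-63.04, 243.04], [13.31, 113.54], [-168.57, 168.57]. Speed limits (degrees/s): [147.25, 147.25, 180, 180, 180, 180, 180].

## Interface

Orientations are given as [roll, pitch, yaw] about the fixed x, y, z axes, in that order (R = Rz(yaw) Ry(pitch) Rx(roll)).
In Python, from bench import status, viewer, job gives the robot as it stands. The module is installed in compiled form; this text tells all that it offers.
- The arm moves only by the tool apply_moves, never from a script. Its argument "moves" is a list of rows, each an object with "twist": the turn, a rotation vector about the tool's x, y, z in rad, a list of three; "slide": the shift along the tool's x, y, z in cm, a list of three; "fingers": the closure, from 0 (fully open) to 1 (shut). A call has 1 to 12 rows; each row is the pose to reach, as a shift and turn from the pose commanded when the call began, along the tool's axes at that moment; what a row does not reach only later rows make up. A row lasts 1/12 s, in which the tool goes at most 41.7 mm and 7.16 degrees, less where a joint would pass 70% of its speed; a pose out of reach is approached as far as the arm can. A call with a gripper value outside its range is refused whole. The fingers move at their own pace and stop on an object; the grip force is fixed at half the most. Time passes only in rows, so rows that repeat a pose let the fingers close. It gives the time, the measured TCP pose, the force, the opening and the grip force at its end, in the units of the state.
- status.observe(): the state, without advancing time (a new reading comes with each control period).
- viewer.get_image(name): name is "scene" or "side" or "wrist"; returns a dict with "frame" (400x640x3 uint8, blue, green, red), "fx", "fy", "cx", "cy" (pixels), "rvec" (rotation vector, rad) and "tvec" (3), from world to camera coordinates, as OpenCV has them. Camera axes: x right, y down, z forward; pixel columns grow to the right and rows downward; lengths in mm; the calibration is good to about 2 mm. The wrist camera is an equidistant fisheye: a pixel r from the principal point sees the ray r / f radians off the axis. A picture is of the moment at which its call begins. There is no depth.
- job.close_job(): hands the job in; it is judged then, once.
The state is a dict: "time_s": time; "joint_positions": joint angles; "dq": joint speeds; "tau": joint torques, N m; "position": TCP position; "tcp_rot": TCP orientation; "contact_force": force on the tool from outside, world axes, zero at the start; "wrist_torque": the same for the moment, N m; "width": finger opening in mm; "grasp_force": force on a finger pad.
Only numpy, scipy, OpenCV 4.12 (cv2) and the standard library are available. Lean on these libraries where they do the work, as an engineer would, in place of code of your own. Each camera call takes 0.05 s, during which the arm holds its last target. There are 200 camera calls.

## Working session

There is one attempt and no reset: what is moved stays moved. The work goes in short steps, Python scripts to look and compute and a tool call to move; the robot and the scene stay as the last step left them, time stands still between calls to the robot, and variables do not carry over. Pictures are saved under pics/ and viewed, at most 10 in all, crops included, and the job is handed in when it is done.

Besides the shell and the picture viewer there is one more tool, called as name(argument=value, ...) on one line, values as JSON. apply_moves: Moves the arm, as the interface text tells. Its arguments: {"type":"object","properties":{"moves":{"type":"array"}},"required":["moves"]}

```bash
mkdir -p pics; cat > h.py <<'E'
import numpy as np,cv2
from bench import status,viewer,job
def grab(n,tag):
    d=viewer.get_image(n); cv2.imwrite(f'pics/{tag}.png',d['frame']); np.save(f'pics/{tag}.npy',d,allow_pickle=True); return d
def load(tag): return np.load(f'pics/{tag}.npy',allow_pickle=True).item()
def ray(d,u,v,fish=False):
    R=cv2.Rodrigues(np.array(d['rvec'],float))[0]; t=np.array(d['tvec'],float).ravel()
    x=np.array([(u-d['cx'])/d['fx'],(v-d['cy'])/d['fy']])
    if fish:
        r=np.linalg.norm(x); c=np.r_[x/max(r,1e-9)*np.sin(r),np.cos(r)]
    else: c=np.r_[x,1]
    return -R.T@t, R.T@c
def onz(d,u,v,z,fish=False):
    o,r=ray(d,u,v,fish); return o+r*(z-o[2])/r[2]
E
python3 - <<'E'
from h import *
a=grab('scene','s0');b=grab('side','d0');c=grab('wrist','w0')
for d in(a,b,c): print(ray(d,d['cx'],d['cy']),d['fx'])
print(status.observe())
E
```

```text
(array([1116.47850079,  443.82587992,  678.01048691]), array([-0.62637399, -0.50439403, -0.59434189])) 399.65331821953595
(array([ -19.60679241, -857.50331469,  723.60824511]), array([ 0.43029929,  0.68034534, -0.59327291])) 418.07699100606146
(array([155.16276405, 636.51830478, 384.04445741]), array([ 0.26155321, -0.10209105, -0.95977463])) 309.70691628693146
{'time_s': 0.15, 'joint_positions': array([-72.86705588,  36.0447033 ,   2.20399057,  86.98139454,
        -1.54716488,  57.0836548 ,  -1.14652256]), 'dq': array([ 0.00619392, -0.15892204, -0.02393245, -0.1582113 ,  0.05579776,
       -0.08536121,  0.01284598]), 'tau': array([ 1.37552106e-03, -5.50092959e+01,  1.14493489e+00, -1.86818647e+01,
       -5.21589245e-02,  2.07665126e-02,  9.64798869e-05]), 'position': array([231.7141334 , 606.76948729, 204.79683164]), 'tcp_rot': array([-1.79919945e+02,  6.88842592e-04,  1.59095467e+02]), 'contact_force': array([-0.63109773,  0.62024104, -0.2854691 ]), 'wrist_torque': array([ 0.00476316, -0.01202825, -0.0251299 ]), 'grasp_force': 0.0, 'width': 93.98054712966835}
```

View pics/s0.png

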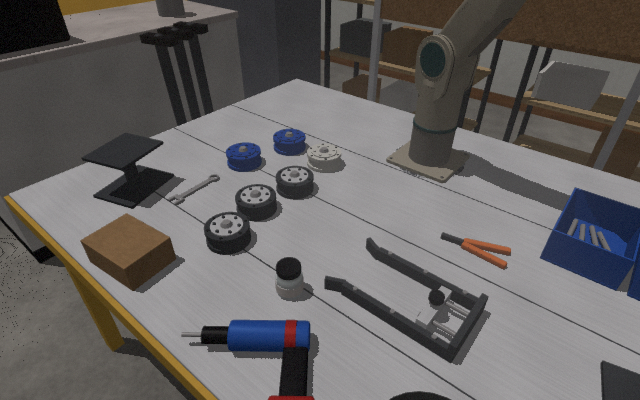

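View pics/d0.png

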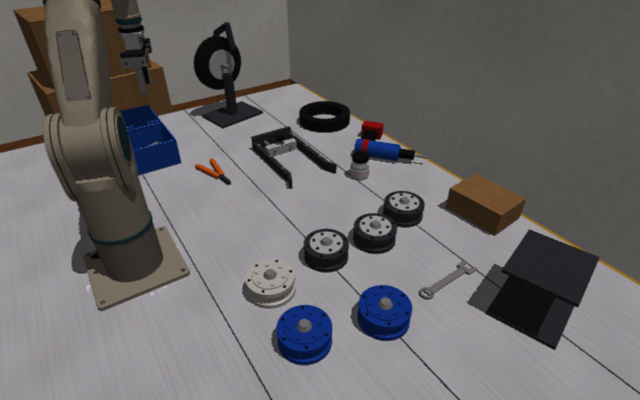

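Scene view: the three dark hubs are at (228,232), (256,202) and (295,182). In the side view they are at (404,208), (375,232) and (326,248). The blue hubs, scene (243,156) and (290,141), and the white one (324,156) are decoys. The nest is at scene (410,295), opening towards the hubs, and the jar at (289,278) is near its mouth.

```bash
python3 - <<'E'
from h import *
a=load('s0')['frame'];b=load('d0')['frame']
A=cv2.resize(a[165:255,200:320],None,fx=3.3,fy=3.3,interpolation=cv2.INTER_CUBIC)
B=cv2.resize(b[185:275,300:430],None,fx=3,fy=3,interpolation=cv2.INTER_CUBIC)
C=cv2.resize(a[225:360,320:495],None,fx=2.2,fy=2.2,interpolation=cv2.INTER_CUBIC)
D=cv2.resize(b[120:195,245:375],None,fx=3,fy=3,interpolation=cv2.INTER_CUBIC)
o=np.zeros((600,800,3),np.uint8)
for im,y,x in((A,0,0),(B,0,400),(C,300,0),(D,300,400)):
    o[y:y+im.shape[0],x:x+im.shape[1]]=im[:600-y,:800-x]
cv2.imwrite('pics/c1.png',o)
# bright cover masks inside dark ring
for n,t in(('s0',[(228,232),(256,202),(295,182)]),('d0',[(404,208),(375,232),(326,248)])):
    d=load(n);g=cv2.cvtColor(d['frame'],cv2.COLOR_BGR2GRAY)
    for u,v in t:
        w=g[v-24:v+24,u-28:u+28]
        m=(w>95).astype(np.uint8)
        k,l,s,c=cv2.connectedComponentsWithStats(m)
        i=l[20:26,24:32].flatten();i=i[i>0]
        if len(i)==0: print(n,u,v,'none',w[18:26,28]);continue
        i=np.bincount(i).argmax()
        cn=cv2.findContours((l==i).astype(np.uint8),0,1)[0];cn=max(cn,key=len)
        e=cv2.fitEllipse(cv2.convexHull(cn));p=(e[0][0]+u-28,e[0][1]+v-24)
        print(n,(u,v),s[i],np.round(p,1),np.round(e[1],1),onz(d,*p,45).round(1))
E
```

```text
s0 (228, 232) [ 10   6  33  22 453] [225.9 224.7] [20.6 33.2] [ 677.4 -207.1   45. ]
s0 (256, 202) [ 12   8  30  18 345] [254.8 194.5] [17.4 29.7] [ 544.7 -245.5   45. ]
s0 (295, 182) [ 14   9  27  16 276] [294.  174.7] [15.2 27.4] [ 403.8 -229.9   45. ]
d0 (404, 208) [ 14   9  29  17 321] [404.  201.2] [16.9 29.3] [ 679.9 -203.8   45. ]
d0 (375, 232) [ 13   8  31  20 414] [375.1 225.4] [19.8 31.6] [ 547.5 -241.8   45. ]
d0 (326, 248) [ 12   8  33  22 489] [325.8 242.2] [22.2 33. ] [ 406.7 -226.3   45. ]
```

View pics/c1.png

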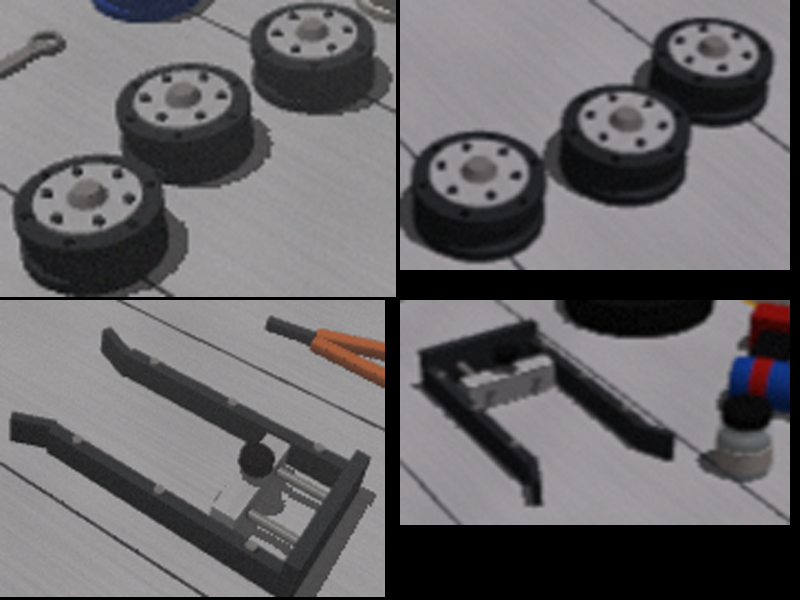

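Top row: three dark hubs with bright covers, the ones meant. The scene ones are (226,225), (255,195) and (294,175). Bottom row: the nest with the stop inside it and its mouth towards the hubs.

```bash
python3 - <<'E'
from h import *
a=load('s0');b=load('d0')
S=lambda x,y:(320+x/2.2,225+(y-300)/2.2)
D=lambda x,y:(245+(x-400)/3,120+(y-300)/3)
for nm,d,p,z in [('s nearcorner',a,S(50,424),32),('s farcorner',a,S(127,352),32),('s neartip',a,S(12,417),32),('s fartip',a,S(106,332),32),('s nearend',a,S(278,568),32),('s farend',a,S(345,464),32),
 ('s stop front top L',a,S(212,508),36),('s stop front R',a,S(258,440),36),('s knob',a,S(257,453),62),
 ('d nearcorner',b,D(635,435),32),('d neartip',b,D(672,437),32),('d farcorner',b,D(526,460),32),('d fartip',b,D(540,482),32),('d stop top L',b,D(470,385),36),('d stop top R',b,D(553,360),36),
 ('d farend',b,D(425,360),32),('d jar top',b,D(747,410),75),('s jar top',a,(289,267),75),('s pliers jaw',a,(443,236),8),('s pliers',a,(510,250),8),('s wrenchA',a,(172,200),5),('s wrenchB',a,(216,178),5),('drill tip',a,(182,334),20),('box corner',a,(175,262),0),('boxtop',a,(172,240),60)]:
    print(nm,onz(d,*p,z).round(0))
E
```

```text
s nearcorner [633. 117.  32.]
s farcorner [500. 120.  32.]
s neartip [649.  83.  32.]
s fartip [488.  85.  32.]
s nearend [640. 356.  32.]
s farend [499. 357.  32.]
s stop front top L [624. 286.  36.]
s stop front R [527. 283.  36.]
s knob [566. 295.  62.]
d nearcorner [613.  96.  32.]
d neartip [643.  71.  32.]
d farcorner [491. 116.  32.]
d fartip [483.  73.  32.]
d stop top L [513. 283.  36.]
d stop top R [622. 283.  36.]
d farend [500. 373.  32.]
d jar top [696.  14.  75.]
s jar top [704.  29.  75.]
s pliers jaw [334. 210.   8.]
s pliers [278. 358.   8.]
s wrenchA [ 675. -449.    5.]
s wrenchB [ 524. -443.    5.]
drill tip [924. -47.  20.]
box corner [ 811. -240.    0.]
boxtop [ 801. -244.   60.]
```

apply_moves(moves=[{"twist":[0,0,1.206],"slide":[-43,-27,0],"fingers":0.4},{"twist":[0,0,1.206],"slide":[-43,-27,0],"fingers":0.4},{"twist":[0,0,1.206],"slide":[-43,-27,0],"fingers":0.4},{"twist":[0,0,1.206],"slide":[-43,-27,0],"fingers":0.4},{"twist":[0,0,1.206],"slide":[-43,-27,0],"fingers":0.4},{"twist":[0,0,1.206],"slide":[-43,-27,0],"fingers":0.4},{"twist":[0,0,1.206],"slide":[-43,-27,0],"fingers":0.4},{"twist":[0,0,1.206],"slide":[-43,-27,0],"fingers":0.4},{"twist":[0,0,1.206],"slide":[-43,-27,0],"fingers":0.4},{"twist":[0,0,1.206],"slide":[-43,-27,0],"fingers":0.4},{"twist":[0,0,1.206],"slide":[-43,-27,0],"fingers":0.4},{"twist":[0,0,1.206],"slide":[-43,-27,0],"fingers":0.4}])

```text
time_s: 1.15
position: [533.2, 206.2, 205.3]
tcp_rot: [-180.0, 0.0, 90.0]
contact_force: [1.4, 0.5, -0.5]
width: 56.6
grasp_force: 0.0
```

```bash
python3 - <<'E'
from h import *
d=grab('wrist','w1'); print(ray(d,d['cx'],d['cy']),d['cx'],d['cy'],d['fx'],status.observe()['position'],status.observe()['contact_force'])
s=load('s0')
for u,v in((243,156),(290,141),(324,156)): print(onz(s,u,v,30).round(0))
E
```

```text
(array([533.10199132, 288.36659975, 384.67936045]), array([ 2.40966135e-04, -2.80929158e-01, -9.59728477e-01])) 321.0050162947649 194.51889987194042 309.70691628693146 [539.64287163 195.4894115  206.05799781] [ 4.40013023 -5.31368684  0.72148161]
[ 409. -445.   30.]
[ 240. -398.   30.]
[ 244. -246.   30.]
```

View pics/w1.png

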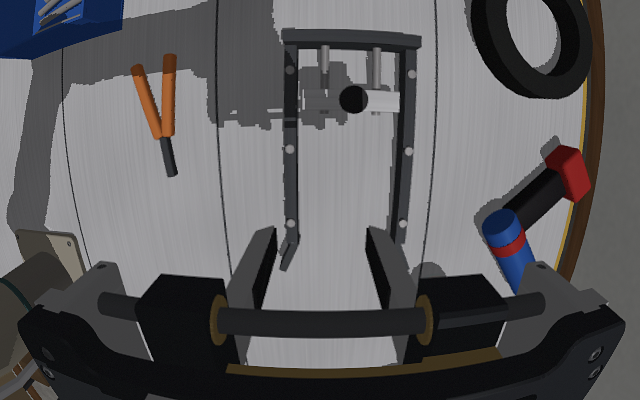

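Wrist view: the nest rails run straight up the image, with rail-top screws at left (290,70), (290,149), (291,224) and right (412,74), (408,152), (403,224). The stop's front edge is near row 111 and its knob is at (353,99).

```bash
python3 - <<'E'
from h import *
d=load('w1')
for p,z in(((290,70),32),((290,149),32),((291,224),32),((412,74),32),((408,152),32),((403,224),32),((399,111.5),36),((304,112),36),((399,92),36),((353,99),62),((284,236),32)): print(p,onz(d,*p,z,True).round(1))
g=cv2.cvtColor(d['frame'],cv2.COLOR_BGR2GRAY)
print(g[105:122,385],g[105:122,320],g[180,280:310],g[180,390:420])
E
```

```text
(290, 70) [498.4 330.4  32. ]
(290, 149) [497.5 239.6  32. ]
(291, 224) [496.3 147.4  32. ]
(412, 74) [637.6 329.4  32. ]
(408, 152) [635.6 237.3  32. ]
(403, 224) [636.1 146.6  32. ]
(399, 111.5) [621.7 284.6  36. ]
(304, 112) [514.2 282.1  36. ]
(399, 92) [621.2 307.   36. ]
(353, 99) [566.1 296.4  62. ]
(284, 236) [487.  131.1  32. ]
[169 169 168 167 170 172 160 137 155 155 154 155 154 153 153 153 154] [82 80 82 84 77 66 60 60 63 83 81 81 81 81 81 80 81] [153 154 137  73  67  59  57  57  57  57  59  61  59  61  61  60  27  18
 132 154 151 156 155 151 150 149 149 147 150 151] [ 75  80  84  83  62  19  20  21  22  21  39  55  62  59  60  61  61  62
  63  59  72 127 160 157 157 156 154 156 158 157]
```

apply_moves(moves=[{"twist":[0,0,0],"slide":[-50,0.6,5],"fingers":0.4},{"twist":[0,0,0],"slide":[-50,0.6,5],"fingers":0.4},{"twist":[0,0,0],"slide":[-50,0.6,5],"fingers":0.4},{"twist":[0,0,0],"slide":[-50,0.6,5],"fingers":0.4},{"twist":[0,0,0],"slide":[-50,0.6,5],"fingers":0.4},{"twist":[0,0,0],"slide":[-50,0.6,5],"fingers":0.4},{"twist":[0,0,0],"slide":[-50,0.6,5],"fingers":0.4},{"twist":[0,0,0],"slide":[-50,0.6,5],"fingers":0.4},{"twist":[0,0,0],"slide":[-50,0.6,5],"fingers":0.4},{"twist":[0,0,0],"slide":[-50,0.6,5],"fingers":0.4},{"twist":[0,0,0],"slide":[-50,0.6,5],"fingers":0.4},{"twist":[0,0,0],"slide":[-50,0.6,5],"fingers":0.4}])

```text
time_s: 2.2
position: [538.2, -291.3, 155.3]
tcp_rot: [-180.0, -0.0, 90.0]
contact_force: [0.8, 0.7, 0.3]
width: 56.6
grasp_force: 0.0
```

```bash
python3 - <<'E'
from h import *
d=grab('wrist','w2'); s=status.observe(); print(s['position'],s['contact_force'],s['tcp_rot'])
E
```

```text
[ 535.80950878 -303.35510063  155.19385239] [ 0.32211949 -8.41548843  1.080376  ] [-179.98390829    0.54296143   89.40426488]
```

View pics/w2.png

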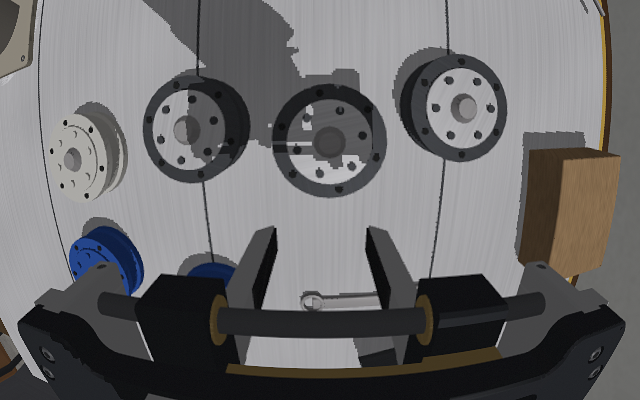

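Wrist view: the dark hubs' cones are at (187,130), (330,142) and (466,108). The white and blue decoys are at the left, and the wrench is behind the fingers.

```bash
python3 - <<'E'
from h import *
d=load('w2')
for u,v in((187,130),(330,142),(466,108)):print(onz(d,u,v,54,True).round(1))
# dual-view height from scene + side cover centres (least-squares rays)
a=load('s0');b=load('d0')
for p,q in(((225.9,224.7),(404,201.2)),((254.8,194.5),(375.1,225.4)),((294,174.7),(325.8,242.2))):
    A=[];B=[]
    for d,x in((a,p),(b,q)):
        o,r=ray(d,*x);r/=np.linalg.norm(r);P=np.eye(3)-np.outer(r,r);A.append(P);B.append(P@o)
    print(np.linalg.solve(sum(A),sum(B)).round(1))
E
```

```text
[ 409.4 -226.6   54. ]
[ 546.3 -241.5   54. ]
[ 677.8 -204.3   54. ]
[ 678.5 -205.4   46.6]
[ 546.1 -243.5   46.7]
[ 405.7 -228.1   46.6]
```

apply_moves(moves=[{"twist":[0,0,0],"slide":[-2,0.7,0],"fingers":0.4},{"twist":[0,0,0],"slide":[-4,0.7,0],"fingers":0.4},{"twist":[0,0,0],"slide":[-4,0.7,3],"fingers":0.4},{"twist":[0,0,0],"slide":[-4,0.7,6],"fingers":0.4},{"twist":[0,0,0],"slide":[-4,0.7,9],"fingers":0.4},{"twist":[0,0,0],"slide":[-4,0.7,11.5],"fingers":0.4},{"twist":[0,0,0],"slide":[-4,0.7,13],"fingers":0.4},{"twist":[0,0,0],"slide":[-4,0.7,13.8],"fingers":0.4},{"twist":[0,0,0],"slide":[-4,0.7,14.1],"fingers":0.4},{"twist":[0,0,0],"slide":[-4,0.7,14.1],"fingers":0.4},{"twist":[0,0,0],"slide":[-4,0.7,14.1],"fingers":0.4},{"twist":[0,0,0],"slide":[-4,0.7,14.1],"fingers":0.4}])

```text
time_s: 3.25
position: [546.4, -330.2, 16.1]
tcp_rot: [179.9, 0.1, 90.0]
contact_force: [0.6, 0.4, 0.1]
width: 56.3
grasp_force: 0.0
```

apply_moves(moves=[{"twist":[0,0,0],"slide":[1,0,0],"fingers":0.4},{"twist":[0,0,0],"slide":[2,0,0],"fingers":0.4},{"twist":[0,0,0],"slide":[2.3,0,0],"fingers":0.4},{"twist":[0,0,0],"slide":[2.6,0,0],"fingers":0.4},{"twist":[0,0,0],"slide":[2.8,0,0],"fingers":0.4},{"twist":[0,0,0],"slide":[3.0,0,0],"fingers":0.4},{"twist":[0,0,0],"slide":[3.2,0,0],"fingers":0.4},{"twist":[0,0,0],"slide":[3.4,0,0],"fingers":0.4},{"twist":[0,0,0],"slide":[3.6,0,0],"fingers":0.4},{"twist":[0,0,0],"slide":[3.8,0,0],"fingers":0.4},{"twist":[0,0,0],"slide":[4.0,0,0],"fingers":0.4},{"twist":[0,0,0],"slide":[4.2,0,0],"fingers":0.4}])

```text
time_s: 4.25
position: [545.5, -288.0, 14.8]
tcp_rot: [180.0, 0.0, 90.0]
contact_force: [0.1, -1.4, 0.8]
width: 56.3
grasp_force: 0.8
```

apply_moves(moves=[{"twist":[0,0,0],"slide":[0.2,0,0],"fingers":0.4},{"twist":[0,0,0],"slide":[0.4,0,0],"fingers":0.4},{"twist":[0,0,0],"slide":[0.6,0,0],"fingers":0.4},{"twist":[0,0,0],"slide":[0.8,0,0],"fingers":0.4}])

```text
time_s: 4.58
position: [545.6, -279.6, 14.8]
tcp_rot: [180.0, 0.0, 90.0]
contact_force: [0.6, -2.5, 1.1]
width: 56.4
grasp_force: 0.9
```

apply_moves(moves=[{"twist":[0,0,0],"slide":[-1.5,0,0],"fingers":0.4},{"twist":[0,0,0],"slide":[-2.5,2,0],"fingers":0.4},{"twist":[0,0,0],"slide":[-2.5,5,0],"fingers":0.4},{"twist":[0,0,0],"slide":[-2,8,0],"fingers":0.4},{"twist":[0,0,0],"slide":[-1.5,11,0],"fingers":0.4},{"twist":[0,0,0],"slide":[-1,12.5,0],"fingers":0.4},{"twist":[0,0,0],"slide":[-0.5,13.2,0],"fingers":0.4},{"twist":[0,0,0],"slide":[0,13.2,0],"fingers":0.4},{"twist":[0,0,0],"slide":[0.5,13.2,0],"fingers":0.4},{"twist":[0,0,0],"slide":[0.9,13.2,0],"fingers":0.4},{"twist":[0,0,0],"slide":[1.2,13.2,0],"fingers":0.4},{"twist":[0,0,0],"slide":[1.4,13.2,0],"fingers":0.4}])

```text
time_s: 5.58
position: [676.6, -265.6, 14.9]
tcp_rot: [-180.0, -0.0, 90.0]
contact_force: [0.8, -0.4, -0.2]
width: 56.3
grasp_force: 0.0
```

apply_moves(moves=[{"twist":[0,0,0],"slide":[0.2,0,0],"fingers":0.4},{"twist":[0,0,0],"slide":[0.4,0,0],"fingers":0.4},{"twist":[0,0,0],"slide":[0.6,0,0],"fingers":0.4},{"twist":[0,0,0],"slide":[0.8,0,0],"fingers":0.4},{"twist":[0,0,0],"slide":[1.0,0,0],"fingers":0.4},{"twist":[0,0,0],"slide":[1.2,0,0],"fingers":0.4},{"twist":[0,0,0],"slide":[1.4,0,0],"fingers":0.4},{"twist":[0,0,0],"slide":[1.6,0,0],"fingers":0.4}])

```text
time_s: 6.25
position: [677.5, -250.2, 14.9]
tcp_rot: [180.0, 0.0, 90.0]
contact_force: [-0.3, -1.2, 0.9]
width: 56.4
grasp_force: 1.1
```

apply_moves(moves=[{"twist":[0,0,0],"slide":[0.2,0,0],"fingers":0.4},{"twist":[0,0,0],"slide":[0.4,0,0],"fingers":0.4}])

```text
time_s: 6.42
position: [677.6, -245.9, 14.9]
tcp_rot: [180.0, 0.0, 90.0]
contact_force: [-0.8, -2.8, 1.8]
width: 56.3
grasp_force: 1.1
```

Hubs 1 and 2 both slid at about 1–2.5 N, so they are empty. Next I check hub 3, approaching it in its push direction.

apply_moves(moves=[{"twist":[0,0,0],"slide":[-2,0,0],"fingers":0.4},{"twist":[0,0,0],"slide":[-2.2,-0.5,-3.8],"fingers":0.4},{"twist":[0,0,0],"slide":[-2.5,-3,-7],"fingers":0.4},{"twist":[0,0,0.06],"slide":[-3,-6,-9.5],"fingers":0.4},{"twist":[0,0,0.12],"slide":[-3.5,-10,-10],"fingers":0.4},{"twist":[0,0,0.18],"slide":[-4,-14,-10],"fingers":0.4},{"twist":[0,0,0.24],"slide":[-4.5,-18,-10],"fingers":0.4},{"twist":[0,0,0.3],"slide":[-5,-22,-10],"fingers":0.4},{"twist":[0,0,0.349],"slide":[-5.4,-26,-10],"fingers":0.4},{"twist":[0,0,0.349],"slide":[-5.4,-28.5,-10],"fingers":0.4},{"twist":[0,0,0.349],"slide":[-5.4,-29.9,-9],"fingers":0.4},{"twist":[0,0,0.349],"slide":[-5.4,-29.9,-8],"fingers":0.4}])

```text
time_s: 7.42
position: [375.6, -298.7, 95.0]
tcp_rot: [-179.9, -0.1, 69.8]
contact_force: [0.8, 0.0, -0.1]
width: 56.6
grasp_force: 0.0
```

apply_moves(moves=[{"twist":[0,0,0],"slide":[0,0,2],"fingers":0.4},{"twist":[0,0,0],"slide":[0,0,5],"fingers":0.4},{"twist":[0,0,0],"slide":[0,0,7],"fingers":0.4},{"twist":[0,0,0],"slide":[0,0,7.8],"fingers":0.4},{"twist":[0,0,0],"slide":[0,0,8],"fingers":0.4},{"twist":[0,0,0],"slide":[0,0,8],"fingers":0.4}])

```text
time_s: 7.92
position: [379.2, -299.2, 14.2]
tcp_rot: [-180.0, -0.0, 70.0]
contact_force: [-0.2, -0.8, 0.5]
width: 56.0
grasp_force: 0.0
```

apply_moves(moves=[{"twist":[0,0,0],"slide":[0.8,0,0],"fingers":0.4},{"twist":[0,0,0],"slide":[1.4,0,0],"fingers":0.4},{"twist":[0,0,0],"slide":[1.6,0,0],"fingers":0.4},{"twist":[0,0,0],"slide":[1.8,0,0],"fingers":0.4},{"twist":[0,0,0],"slide":[2,0,0],"fingers":0.4},{"twist":[0,0,0],"slide":[2.2,0,0],"fingers":0.4},{"twist":[0,0,0],"slide":[2.4,0,0],"fingers":0.4},{"twist":[0,0,0],"slide":[2.6,0,0],"fingers":0.4},{"twist":[0,0,0],"slide":[2.8,0,0],"fingers":0.4},{"twist":[0,0,0],"slide":[3.0,0,0],"fingers":0.4},{"twist":[0,0,0],"slide":[3.2,0,0],"fingers":0.4},{"twist":[0,0,0],"slide":[3.4,0,0],"fingers":0.4}])

```text
time_s: 8.92
position: [390.0, -270.9, 15.1]
tcp_rot: [179.8, 0.2, 69.9]
contact_force: [-1.9, -5.6, 1.6]
width: 56.0
grasp_force: 2.5
```

Hub 3 needs about 6 N, so it is the heavy one. I'll push it on.

apply_moves(moves=[{"twist":[0,0,0],"slide":[0.4,0,0],"fingers":0.4},{"twist":[0,0,0],"slide":[1.0,0,0],"fingers":0.4},{"twist":[0,0,0],"slide":[1.8,0,0],"fingers":0.4},{"twist":[0,0,0],"slide":[2.6,0,0],"fingers":0.4},{"twist":[0,0,0],"slide":[3.4,0,0],"fingers":0.4},{"twist":[0,0,0],"slide":[4.2,0,0],"fingers":0.4},{"twist":[0,0,0],"slide":[5.0,0,0],"fingers":0.4},{"twist":[0,0,0],"slide":[5.8,0,0],"fingers":0.4},{"twist":[0,0,0],"slide":[6.6,0,0],"fingers":0.4},{"twist":[0,0,0],"slide":[7.2,0,0],"fingers":0.4},{"twist":[0,0,0],"slide":[7.6,0,0],"fingers":0.4},{"twist":[0,0,0],"slide":[7.8,0,0],"fingers":0.4}])

```text
time_s: 9.92
position: [416.9, -196.9, 15.0]
tcp_rot: [179.9, 0.2, 69.9]
contact_force: [-1.8, -6.5, 2.4]
width: 56.3
grasp_force: 2.9
```

```bash
cat >> h.py <<'E'
def covers(tag,fresh=True):
    d=grab('side',tag) if fresh else load(tag); f=d['frame']; hsv=cv2.cvtColor(f,cv2.COLOR_BGR2HSV)
    m=((hsv[...,2]>110)&(hsv[...,1]<45)).astype(np.uint8)
    out=[]
    for c in cv2.findContours(m,cv2.RETR_LIST,cv2.CHAIN_APPROX_NONE)[0]:
        if len(c)<40: continue
        h=cv2.convexHull(c); 
        if len(h)<5: continue
        e=cv2.fitEllipse(h); a=cv2.contourArea(h)
        if 250<a<900 and e[1][0]/e[1][1]>.45:
            out.append((np.round(e[0],1),a,onz(d,*e[0],46).round(1)))
    return out
E
python3 - <<'E'
from h import *
for x in covers('d1'): print(x)
print(status.observe()['position'],status.observe()['contact_force'])
E
```

```text
(array([456.9, 274.6]), 362.5, array([ 589.1, -475.1,   46. ]))
(array([370.4, 221.5]), 453.0, array([ 546.4, -223.9,   46. ]))
(array([400.2, 198.6]), 364.0, array([ 678.6, -189.7,   46. ]))
(array([212. , 171.9]), 515.0, array([293.6, 229.6,  46. ]))
[ 416.9922172  -196.56154865   15.02868999] [-0.87764653 -5.1134072   1.89537033]
```

View pics/d1.png

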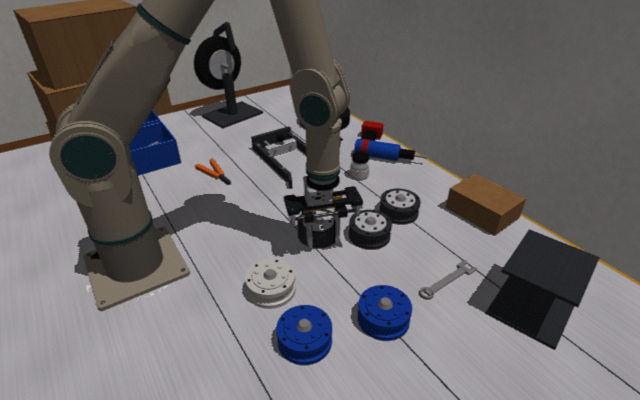

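Side view: the gripper is pushing the heavy hub (318,230). The empty hubs are at (370,222) and (400,199), about 17 and 20 mm from where they stood.

```bash
cat >> h.py <<'E'
def proj(d,X):
    return cv2.projectPoints(np.array([X],float),np.array(d['rvec'],float),np.array(d['tvec'],float),np.array([[d['fx'],0,d['cx']],[0,d['fy'],d['cy']],[0,0,1.]]),None)[0].ravel()
def cover(d,xy,thr=95):
    u,v=proj(d,[*xy,46]).astype(int); g=cv2.cvtColor(d['frame'],cv2.COLOR_BGR2GRAY)
    m=(g[v-20:v+20,u-24:u+24]>thr).astype(np.uint8); k,l,s,c=cv2.connectedComponentsWithStats(m)
    i=l[16:24,18:30].ravel(); i=i[i>0]
    if not len(i): return (u,v),'none'
    i=np.bincount(i).argmax(); cn=max(cv2.findContours((l==i).astype(np.uint8),0,1)[0],key=len)
    e=cv2.fitEllipse(cv2.convexHull(cn)); p=(e[0][0]+u-24,e[0][1]+v-20)
    return np.round(p,1),s[i],np.round(e[1],1),onz(d,*p,46).round(1)
E
python3 - <<'E'
from h import *
d=grab('scene','s1')
for t in(60,80,95): print(cover(d,(436,-144),t))
print(cover(d,(546,-224)),cover(d,(678,-190)))
E
```

```text
(array([309.7, 191.5]), array([ 10,  12,  30,  20, 427], dtype=int32), array([20.9, 30.2]), array([ 440.6, -138.9,   46. ]))
(array([309.1, 191.3]), array([ 11,  14,  28,  15, 225], dtype=int32), array([14.5, 27.8]), array([ 440.5, -140.9,   46. ]))
(array([309.7, 191.5]), array([ 13,  14,  26,  15, 183], dtype=int32), array([13.8, 25.8]), array([ 440.5, -139. ,   46. ]))
(array([260. , 197.2]), array([ 10,  12,  31,  18, 365], dtype=int32), array([17.7, 30.1]), array([ 545.2, -224.8,   46. ])) (array([230.1, 227.1]), array([  8,  10,  33,  22, 476], dtype=int32), array([21.2, 33.7]), array([ 677.6, -191.3,   46. ]))
```

apply_moves(moves=[{"twist":[0,0,0],"slide":[-0.5,0,0],"fingers":0.4},{"twist":[0,0,0.1],"slide":[-0.4,-0.5,0],"fingers":0.4},{"twist":[0,0,0.2],"slide":[-0.3,-1.05,0],"fingers":0.4},{"twist":[0,0,0.293],"slide":[-0.1,-1.56,0],"fingers":0.4},{"twist":[0,0,0.293],"slide":[0.1,-1.56,0],"fingers":0.4},{"twist":[0,0,0.293],"slide":[0.3,-1.56,0],"fingers":0.4},{"twist":[0,0,0.293],"slide":[0.37,-1.56,0],"fingers":0.4}])

```text
time_s: 10.6
position: [403.8, -186.5, 14.6]
tcp_rot: [179.9, 0.0, 53.3]
contact_force: [-1.4, -3.4, -3.1]
width: 56.7
grasp_force: 1.9
```

apply_moves(moves=[{"twist":[0,0,0],"slide":[0.4,0,0],"fingers":0.4},{"twist":[0,0,0],"slide":[1.0,0,0],"fingers":0.4},{"twist":[0,0,0],"slide":[1.8,0,0],"fingers":0.4},{"twist":[0,0,0],"slide":[2.7,0,0],"fingers":0.4},{"twist":[0,0,0],"slide":[3.6,0,0],"fingers":0.4},{"twist":[0,0,0],"slide":[4.5,0,0],"fingers":0.4},{"twist":[0,0,0],"slide":[5.4,0,0],"fingers":0.4},{"twist":[0,0,0],"slide":[6.3,0,0],"fingers":0.4},{"twist":[0,0,0],"slide":[7.2,0,0],"fingers":0.4},{"twist":[0,0,0],"slide":[8.1,0,0],"fingers":0.4},{"twist":[0,0,0],"slide":[8.8,0,0],"fingers":0.4},{"twist":[0,0,0],"slide":[9.2,0,0],"fingers":0.4}])

```text
time_s: 11.6
position: [458.1, -112.1, 14.6]
tcp_rot: [-180.0, 0.1, 53.3]
contact_force: [-4.7, -5.3, 1.7]
width: 56.5
grasp_force: 3.1
```

```bash
python3 - <<'E'
from h import *
d=grab('scene','s2');s=status.observe();p=s['position'];print(p,s['tcp_rot'],s['contact_force'])
for t in(70,95): print(cover(d,(p[0]+36,p[1]+49),t))
E
```

```text
[ 458.46743229 -111.5468021    14.5772865 ] [-1.79962977e+02  4.54954177e-02  5.33666397e+01] [-2.59021345 -3.22646038  1.6277747 ]
(array([317.9, 210.9]), array([  9,  10,  31,  20, 456], dtype=int32), array([20.2, 30.9]), array([492.6, -67. ,  46. ]))
(array([318.4, 212.5]), array([  9,  14,  31,  16, 290], dtype=int32), array([14.8, 30.2]), array([496.9, -61.9,  46. ]))
```

apply_moves(moves=[{"twist":[0,0,0],"slide":[0.4,0,0],"fingers":0.4},{"twist":[0,0,0],"slide":[1.1,0,0],"fingers":0.4},{"twist":[0,0,0],"slide":[2.1,0,0],"fingers":0.4},{"twist":[0,0,0],"slide":[3.3,0,0],"fingers":0.4},{"twist":[0,0,0],"slide":[4.5,0,0],"fingers":0.4},{"twist":[0,0,0],"slide":[5.7,0,0],"fingers":0.4},{"twist":[0,0,0],"slide":[6.9,0,0],"fingers":0.4},{"twist":[0,0,0],"slide":[8.1,0,0],"fingers":0.4},{"twist":[0,0,0],"slide":[9.3,0,0],"fingers":0.4},{"twist":[0,0,0],"slide":[10.4,0,0],"fingers":0.4},{"twist":[0,0,0],"slide":[11.2,0,0],"fingers":0.4},{"twist":[0,0,0],"slide":[11.6,0,0],"fingers":0.4}])

```text
time_s: 12.65
position: [527.0, -19.3, 14.6]
tcp_rot: [-179.9, 0.1, 53.3]
contact_force: [-3.5, -5.8, 2.1]
width: 56.5
grasp_force: 3.7
```

```bash
python3 - <<'E'
from h import *
d=grab('scene','s3');b=grab('side','d3');s=status.observe();p=s['position'];print(p,s['tcp_rot'],s['contact_force'])
for t in(60,70,80,95): print(cover(d,(p[0]+36,p[1]+49),t))
for t in(60,95): print(cover(b,(p[0]+36,p[1]+49),t))
E
```

```text
[527.26197663 -18.92778279  14.5694135 ] [-1.79918605e+02  6.90462032e-02  5.33370252e+01] [-1.37001707 -2.7038281   1.81075125]
(array([334.3, 245.4]), array([  5,   7,  43,  33, 780], dtype=int32), array([30.9, 47.6]), array([568.1,  43.7,  46. ]))
(array([329.9, 240.5]), array([  7,   8,  35,  24, 602], dtype=int32), array([23.9, 34.3]), array([561.4,  25.7,  46. ]))
(array([330. , 240.5]), array([  7,   8,  35,  24, 523], dtype=int32), array([23. , 33.7]), array([561.3,  25.9,  46. ]))
(array([330.4, 242.5]), array([  7,  13,  35,  18, 379], dtype=int32), array([17.5, 33.9]), array([565.9,  30.8,  46. ]))
(array([320.7, 175.4]), array([ 13,  14,  23,  15, 217], dtype=int32), array([15.2, 23.4]), array([560. ,  30.7,  46. ]))
(array([321.2, 173.7]), array([ 14,  14,  21,  10, 128], dtype=int32), array([ 9.6, 21.3]), array([566.3,  37.7,  46. ]))
```

apply_moves(moves=[{"twist":[0,0,0],"slide":[-1.4,0,0],"fingers":0.4},{"twist":[0,0,-0.11],"slide":[-1.6,0.8,0],"fingers":0.4},{"twist":[0,0,-0.22],"slide":[-1.4,1.7,0],"fingers":0.4},{"twist":[0,0,-0.33],"slide":[-1.2,2.4,0],"fingers":0.4},{"twist":[0,0,-0.44],"slide":[-0.8,3.2,0],"fingers":0.4},{"twist":[0,0,-0.55],"slide":[-0.4,4.0,0],"fingers":0.4},{"twist":[0,0,-0.6405],"slide":[0.2,4.76,0],"fingers":0.4},{"twist":[0,0,-0.6405],"slide":[0.2,4.76,0],"fingers":0.4},{"twist":[0,0,-0.6405],"slide":[0.2,4.76,0],"fingers":0.4}])

```text
time_s: 13.5
position: [567.4, -44.9, 14.6]
tcp_rot: [-180.0, -0.1, 89.9]
contact_force: [-0.9, 0.6, -1.0]
width: 56.4
grasp_force: 0.0
```

apply_moves(moves=[{"twist":[0,0,0],"slide":[0.4,0,0],"fingers":0.4},{"twist":[0,0,0],"slide":[0.8,0,0],"fingers":0.4},{"twist":[0,0,0],"slide":[1.2,0,0],"fingers":0.4},{"twist":[0,0,0],"slide":[1.7,0,0],"fingers":0.4},{"twist":[0,0,0],"slide":[2.2,0,0],"fingers":0.4},{"twist":[0,0,0],"slide":[2.8,0,0],"fingers":0.4},{"twist":[0,0,0],"slide":[3.4,0,0],"fingers":0.4},{"twist":[0,0,0],"slide":[4.0,0,0],"fingers":0.4},{"twist":[0,0,0],"slide":[4.6,0,0],"fingers":0.4},{"twist":[0,0,0],"slide":[5.2,0,0],"fingers":0.4},{"twist":[0,0,0],"slide":[5.6,0,0],"fingers":0.4},{"twist":[0,0,0],"slide":[5.8,0,0],"fingers":0.4}])

```text
time_s: 14.5
position: [567.2, 11.6, 14.6]
tcp_rot: [-180.0, 0.1, 89.9]
contact_force: [-0.8, -4.2, -1.1]
width: 56.3
grasp_force: 2.3
```

```bash
python3 - <<'E'
from h import *
d=grab('scene','s4');b=grab('side','d4');s=status.observe();p=s['position'];print(p,s['tcp_rot'],s['contact_force'])
for t in(70,80,95): print(cover(d,(p[0],p[1]+61),t))
for t in(60,95): print(cover(b,(p[0],p[1]+61),t))
E
```

```text
[567.24730518  12.09014455  14.65244965] [-1.79988387e+02  2.46310937e-02  8.99193562e+01] [-0.93156567 -2.7116765  -1.11429008]
(array([342.5, 250.1]), array([  6,   8,  34,  25, 555], dtype=int32), array([25.1, 34.5]), array([568.5,  67.7,  46. ]))
(array([342.7, 250.2]), array([  6,   8,  34,  25, 441], dtype=int32), array([24.5, 34.3]), array([568.5,  68.1,  46. ]))
(array([343.1, 255.5]), array([ 12,  19,  26,  14, 163], dtype=int32), array([13.2, 27.5]), array([581.7,  79. ,  46. ]))
(array([309.1, 165.4]), array([16, 14,  5,  8, 24], dtype=int32), array([3.9, 8.5]), array([561.5,  98.9,  46. ]))
((np.int64(315), np.int64(168)), 'none')
```

apply_moves(moves=[{"twist":[0,0,0],"slide":[0.4,0,0],"fingers":0.4},{"twist":[0,0,0],"slide":[1.0,0,0],"fingers":0.4},{"twist":[0,0,0],"slide":[1.8,0,0],"fingers":0.4},{"twist":[0,0,0],"slide":[2.6,0,0],"fingers":0.4},{"twist":[0,0,0],"slide":[3.4,0,0],"fingers":0.4},{"twist":[0,0,0],"slide":[4.2,0,0],"fingers":0.4},{"twist":[0,0,0],"slide":[5.0,0,0],"fingers":0.4},{"twist":[0,0,0],"slide":[5.8,0,0],"fingers":0.4},{"twist":[0,0,0],"slide":[6.4,0,0],"fingers":0.4},{"twist":[0,0,0],"slide":[6.9,0,0],"fingers":0.4},{"twist":[0,0,0],"slide":[7.3,0,0],"fingers":0.4},{"twist":[0,0,0],"slide":[7.5,0,0],"fingers":0.4}])

```text
time_s: 15.6
position: [567.4, 87.8, 14.7]
tcp_rot: [-180.0, -0.0, 90.0]
contact_force: [0.0, -5.1, -1.2]
width: 56.3
grasp_force: 2.4
```

apply_moves(moves=[{"twist":[0,0,0],"slide":[0.4,0,0],"fingers":0.4},{"twist":[0,0,0],"slide":[0.9,0,0],"fingers":0.4},{"twist":[0,0,0],"slide":[1.5,0,0],"fingers":0.4},{"twist":[0,0,0],"slide":[2.1,0,0],"fingers":0.4},{"twist":[0,0,0],"slide":[2.7,0,0],"fingers":0.4},{"twist":[0,0,0],"slide":[3.3,0,0],"fingers":0.4},{"twist":[0,0,0],"slide":[3.9,0,0],"fingers":0.4},{"twist":[0,0,0],"slide":[4.4,0,0],"fingers":0.4},{"twist":[0,0,0],"slide":[4.8,0,0],"fingers":0.4},{"twist":[0,0,0],"slide":[5.1,0,0],"fingers":0.4},{"twist":[0,0,0],"slide":[5.2,0,0],"fingers":0.4}])

```text
time_s: 16.52
position: [567.5, 139.8, 14.7]
tcp_rot: [-180.0, -0.0, 90.0]
contact_force: [0.1, -5.2, -0.8]
width: 56.4
grasp_force: 2.4
```

```bash
python3 - <<'E'
from h import *
d=grab('scene','s5');w=grab('wrist','w5');s=status.observe();p=s['position'];print(p,s['tcp_rot'],s['contact_force'])
for t in(70,80,95): print(cover(d,(p[0],p[1]+59),t))
o=cv2.resize(d['frame'][200:350,310:490],None,fx=2.2,fy=2.2); 
cv2.imwrite('pics/c5.png',np.hstack([o,cv2.copyMakeBorder(w['frame'][0:330,120:520],0,0,0,0,0)]) if o.shape[0]==330 else o)
E
```

```text
[567.45227932 139.76416056  14.67270449] [-1.79982340e+02 -3.94916857e-02  8.99329578e+01] [-0.69005246 -3.2094185  -1.3430615 ]
(array([391.3, 277. ]), array([  5,   6,  38,  29, 687], dtype=int32), array([28.3, 38.3]), array([568.7, 196. ,  46. ]))
(array([391.6, 277.2]), array([  5,   6,  37,  29, 558], dtype=int32), array([27.4, 38. ]), array([568.7, 196.7,  46. ]))
(array([393. , 283.8]), array([ 14,  20,  27,  14, 197], dtype=int32), array([13.4, 29.1]), array([582.6, 208.4,  46. ]))
```

View pics/c5.png

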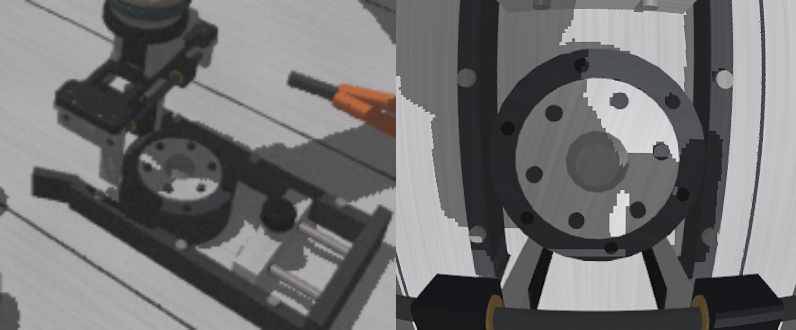

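The hub is centred between the rails, cone at wrist crop (597,160). The stop is still about 30 mm ahead.

apply_moves(moves=[{"twist":[0,0,0],"slide":[0.3,0,0],"fingers":0.4},{"twist":[0,0,0],"slide":[0.6,0,0],"fingers":0.4},{"twist":[0,0,0],"slide":[0.9,0,0],"fingers":0.4},{"twist":[0,0,0],"slide":[1.2,0,0],"fingers":0.4},{"twist":[0,0,0],"slide":[1.5,0,0],"fingers":0.4},{"twist":[0,0,0],"slide":[1.7,0,0],"fingers":0.4},{"twist":[0,0,0],"slide":[1.8,0,0],"fingers":0.4},{"twist":[0,0,0],"slide":[1.9,0,0],"fingers":0.4},{"twist":[0,0,0],"slide":[2.0,0,0],"fingers":0.4}])

```text
time_s: 17.37
position: [567.6, 159.0, 14.7]
tcp_rot: [-180.0, 0.0, 89.9]
contact_force: [0.7, -5.0, -1.9]
width: 55.9
grasp_force: 2.4
```

```bash
python3 - <<'E'
from h import *
w=grab('wrist','w6');s=status.observe();p=s['position'];print(p,s['contact_force'])
print([ (v,onz(w,310,v,45,True)[1].round(1), onz(w,385,v,36,True)[1].round(1),onz(w,320,v,55,True)[1].round(1)) for v in (20,40,160)])
g=cv2.cvtColor(w['frame'],cv2.COLOR_BGR2GRAY)
for u in(290,310,325,360): print(u,g[0:60:2,u])
E
```

```text
[567.59854882 159.30844989  14.70247625] [-0.36692167 -4.7274135  -1.24339   ]
[(20, np.float64(283.9), np.float64(287.7), np.float64(281.0)), (40, np.float64(273.6), np.float64(276.6), np.float64(271.4)), (160, np.float64(215.1), np.float64(213.7), np.float64(216.8))]
290 [ 24  21  10  55 108 112 111 111 108 111 112 112  96  93  93 128 127 126
 124 185 143 111 111 111 111 111 106  39  41  40]
310 [ 44  45  44  44  45  45  46  20  18  19  30 162 137 123 125 125 125 125
 124 200 196 181 110 111 101  73  78  77  80  83]
325 [ 45  45  44  45  44  45  45  35  20  20  16 174 137 121 125 126 126 126
 125 204 199 181 112 113 109  79  79  79  81  83]
360 [190 195 195 195 198 197 197 197 194 194 198 197 192  95 125 129 125 126
  94 107 162 193 193 193 193 193 194 196  73  84]
```

apply_moves(moves=[{"twist":[0,0,0],"slide":[0.2,0,0],"fingers":0.4},{"twist":[0,0,0],"slide":[0.3,0,0],"fingers":0.4},{"twist":[0,0,0],"slide":[0.4,0,0],"fingers":0.4},{"twist":[0,0,0],"slide":[0.5,0,0],"fingers":0.4},{"twist":[0,0,0],"slide":[0.6,0,0],"fingers":0.4},{"twist":[0,0,0],"slide":[0.7,0,0],"fingers":0.4},{"twist":[0,0,0],"slide":[0.8,0,0],"fingers":0.4}])

```text
time_s: 18.0
position: [567.6, 167.1, 14.7]
tcp_rot: [-180.0, 0.0, 89.9]
contact_force: [-0.8, -5.2, -1.3]
width: 56.7
grasp_force: 2.4
```

apply_moves(moves=[{"twist":[0,0,0],"slide":[0.05,0,0],"fingers":0.4},{"twist":[0,0,0],"slide":[0.1,0,0],"fingers":0.4},{"twist":[0,0,0],"slide":[0.15,0,0],"fingers":0.4},{"twist":[0,0,0],"slide":[0.2,0,0],"fingers":0.4}])

```text
time_s: 18.33
position: [567.6, 169.1, 14.7]
tcp_rot: [-180.0, -0.0, 89.9]
contact_force: [-0.4, -4.8, -1.8]
width: 56.2
grasp_force: 2.3
```

```bash
python3 - <<'E'
from h import *
w=grab('wrist','w7');s=status.observe();p=s['position'];print(p,s['contact_force'])
g=cv2.cvtColor(w['frame'],cv2.COLOR_BGR2GRAY)
for u in(310,325,360): print(u,g[20:70:2,u])
E
```

```text
[567.63975006 169.21769951  14.69530726] [-0.68620693 -5.62720569 -0.81891564]
310 [ 46  47  47  47  46  46  48  48  23  20  18 178 125 114  90  80  82  82
  81  83  46  40  40  42  39]
325 [ 47  46  47  48  47  47  48  48  36  20  16 125 124 112  93  79  79  80
  80  83  81  81  82  83  83]
360 [197 196 197 199 199 199 198 196 195 198 199 195 110 126 126 127  93 101
  77  84  81  80  80  80  81]
```

apply_moves(moves=[{"twist":[0,0,0],"slide":[0.05,0,0],"fingers":0.4},{"twist":[0,0,0],"slide":[0.1,0,0],"fingers":0.4}])

```text
time_s: 18.55
position: [567.6, 170.0, 14.7]
tcp_rot: [-180.0, 0.0, 89.9]
contact_force: [0.3, -5.0, -1.6]
width: 56.6
grasp_force: 2.3
```

apply_moves(moves=[{"twist":[0,0,0],"slide":[0.05,0,0],"fingers":0.4},{"twist":[0,0,0],"slide":[0.1,0,0],"fingers":0.4}])

```text
time_s: 18.72
position: [567.6, 171.1, 14.7]
tcp_rot: [-180.0, -0.0, 89.9]
contact_force: [0.1, -4.9, -1.5]
width: 56.5
grasp_force: 2.3
```

```bash
python3 - <<'E'
from h import *
w=grab('wrist','w8');s=status.observe();p=s['position'];print(p,s['contact_force'])
g=cv2.cvtColor(w['frame'],cv2.COLOR_BGR2GRAY)
for u in(310,325,360): print(u,g[36:66,u])
E
```

```text
[567.61823208 171.24663701  14.68342696] [ 0.17636096 -4.3050362  -1.39677712]
310 [ 47  49  48  48  44  17  19  17  11 122 145 127 106  81  80  81  83  82
  82  81  81  82  83  73  47  39  40  39  40  41]
325 [ 49  49  48  49  46  31  20  19  19  21 109 132 106  81  78  80  78  78
  79  80  81  81  82  82  81  82  81  81  82  82]
360 [198 197 197 194 195 197 199 200 199 200 194 155  97 123 127 129 125 126
 127  88  80  83  85  82  82  80  80  80  80  80]
```

apply_moves(moves=[{"twist":[0,0,0],"slide":[0.05,0,0],"fingers":0.4},{"twist":[0,0,0],"slide":[0.05,0,0],"fingers":0.4}])

```text
time_s: 18.93
position: [567.6, 171.7, 14.7]
tcp_rot: [-180.0, -0.0, 89.9]
contact_force: [-0.3, -4.2, -1.9]
width: 56.6
grasp_force: 2.2
```

apply_moves(moves=[{"twist":[0,0,0],"slide":[0.05,0,0],"fingers":0.4},{"twist":[0,0,0],"slide":[0.05,0,0],"fingers":0.4}])

```text
time_s: 19.1
position: [567.7, 172.2, 14.7]
tcp_rot: [-180.0, -0.0, 89.9]
contact_force: [-0.1, -4.5, -1.3]
width: 56.6
grasp_force: 2.2
```

apply_moves(moves=[{"twist":[0,0,0],"slide":[0.05,0,0],"fingers":0.4},{"twist":[0,0,0],"slide":[0.05,0,0],"fingers":0.4}])

```text
time_s: 19.27
position: [567.6, 172.7, 14.7]
tcp_rot: [-180.0, -0.0, 89.9]
contact_force: [0.3, -4.7, -0.9]
width: 56.3
grasp_force: 2.3
```

apply_moves(moves=[{"twist":[0,0,0],"slide":[0.05,0,0],"fingers":0.4},{"twist":[0,0,0],"slide":[0.05,0,0],"fingers":0.4}])

```text
time_s: 19.43
position: [567.6, 173.2, 14.7]
tcp_rot: [-180.0, -0.0, 89.9]
contact_force: [-0.4, -4.1, -1.8]
width: 56.5
grasp_force: 2.3
```

```bash
python3 - <<'E'
from h import *
w=grab('wrist','w9');s=status.observe();p=s['position'];print(p,s['contact_force'])
g=cv2.cvtColor(w['frame'],cv2.COLOR_BGR2GRAY)
for u in(310,325,360): print(u,g[36:66,u])
E
```

```text
[567.67263147 173.1940583   14.72174443] [-0.44651059 -4.87204873 -1.56013627]
310 [48 47 48 48 49 49 49 49 50 36 16 20 17 18 36 75 84 82 81 81 81 81 83 73
 47 39 41 39 40 41]
325 [49 48 50 50 48 49 50 50 51 40 23 19 22 18 25 74 81 80 79 80 82 81 82 81
 81 81 81 81 82 82]
360 [199 198 198 198 198 198 196 195 196 197 199 200 199 200 192 150  90 126
 129 116  77  82  85  82  82  80  81  80  80  80]
```

apply_moves(moves=[{"twist":[0,0,0],"slide":[0.05,0,0],"fingers":0.4},{"twist":[0,0,0],"slide":[0.05,0,0],"fingers":0.4}])

```text
time_s: 19.65
position: [567.6, 173.7, 14.7]
tcp_rot: [-180.0, -0.0, 89.9]
contact_force: [-0.1, -4.2, -2.2]
width: 56.2
grasp_force: 2.2
```

apply_moves(moves=[{"twist":[0,0,0],"slide":[0.03,0,0],"fingers":0.4},{"twist":[0,0,0],"slide":[0.03,0,0],"fingers":0.4}])

```text
time_s: 19.82
position: [567.6, 173.8, 14.7]
tcp_rot: [-180.0, 0.0, 89.9]
contact_force: [-0.6, -4.8, -1.7]
width: 56.4
grasp_force: 2.4
```

```bash
cat > m.py <<'E'
from h import *
def edges(w):
    g=cv2.cvtColor(w['frame'],cv2.COLOR_BGR2GRAY).astype(float)
    r=[]
    for u in range(355,372,2):
        c=g[20:75,u]; v=np.where((c[:-1]>165)&(c[1:]<=165))[0]
        if len(v): v=v[0]; f=v+(c[v]-165)/(c[v]-c[v+1]); r.append(onz(w,u,20+f,36,True)[1])
    return np.median(r) if r else None
def rim(w,u=318): 
    g=cv2.cvtColor(w['frame'],cv2.COLOR_BGR2GRAY); return g[40:60,u]
E
python3 - <<'E'
from m import *
grab('wrist','w10')
for t in('w6','w7','w8','w9','w10'):
    w=load(t); print(t,edges(w),rim(w),w['frame'][235:275,322].mean(1).astype(int) )
E
```

```text
w6 284.3974372282721 [194 196 175 104 108 109 109 111 101  82  76  78  81  80  81  81  80  81
  80  81] [108 108 110  98  52  36  39  40  38  39  39  37  37  39  38  37  54  87
  87  49  37  39  38  39  37  27 160 189 195 194 194 194 194 194 194 194
 195 194 195 194]
w7 284.4070978730399 [ 17  15  71 119 126 127 111  95  90  80  78  78  81  80  81  81  82  81
  80  81] [108 108 111  98  52  36  40  39  39  39  40  39  38  39  36  63  86  85
  87  48  37  39  38  38  37  27 160 190 195 194 194 194 194 194 194 194
 194 194 194 194]
w8 284.3716135387933 [ 50  43  20  20  20  16  60 118 105  79  77  80  81  81  82  81  81  81
  81  81] [108 108 110  98  52  37  39  39  40  39  39  39  38  38  36  64  84  85
  87  49  37  39  40  39  37  27 160 190 196 194 194 194 194 194 194 195
 194 194 194 194]
w9 284.3690976794237 [49 49 48 48 49 51 36 19 19 19 17 74 82 81 82 81 81 81 80 82] [108 109 110  98  52  37  40  40  40  37  39  39  38  39  38  63  86  85
  87  48  37  39  39  39  36  28 160 190 195 194 194 194 194 194 194 194
 194 194 194 194]
w10 284.3450175426878 [49 49 50 50 49 49 51 37 22 21 18 16 61 80 82 80 81 81 81 81] [107 109 110  98  52  37  38  39  38  38  39  38  39  40  39  37  55  86
  84  86  57  36  38  39  36  29 160 190 196 195 194 194 194 194 194 194
 194 194 194 194]
```

apply_moves(moves=[{"twist":[0,0,0],"slide":[0.04,0,0],"fingers":0.4},{"twist":[0,0,0],"slide":[0.04,0,0],"fingers":0.4}])

```text
time_s: 20.03
position: [567.7, 173.8, 14.7]
tcp_rot: [-180.0, 0.0, 89.9]
contact_force: [-0.1, -4.9, -1.5]
width: 56.6
grasp_force: 2.6
```

apply_moves(moves=[{"twist":[0,0,0],"slide":[0.04,0,0],"fingers":0.4},{"twist":[0,0,0],"slide":[0.04,0,0],"fingers":0.4}])

```text
time_s: 20.2
position: [567.6, 173.8, 14.7]
tcp_rot: [-180.0, 0.1, 89.9]
contact_force: [0.3, -6.2, -1.3]
width: 56.5
grasp_force: 2.9
```

The position has stalled at 173.8 and the force is rising, so the hub is in contact. I'll press lightly.

apply_moves(moves=[{"twist":[0,0,0],"slide":[0.03,0,0],"fingers":0.4},{"twist":[0,0,0],"slide":[0.06,0,0],"fingers":0.4},{"twist":[0,0,0],"slide":[0.06,0,0],"fingers":0.4}])

```text
time_s: 20.45
position: [567.6, 173.9, 14.7]
tcp_rot: [-180.0, 0.1, 89.9]
contact_force: [-0.2, -6.6, -1.3]
width: 56.3
grasp_force: 3.3
```

apply_moves(moves=[{"twist":[0,0,0],"slide":[0.04,0,0],"fingers":0.4},{"twist":[0,0,0],"slide":[0.07,0,0],"fingers":0.4},{"twist":[0,0,0],"slide":[0.07,0,0],"fingers":0.4}])

```text
time_s: 20.7
position: [567.6, 173.8, 14.7]
tcp_rot: [-180.0, 0.1, 89.9]
contact_force: [-0.6, -7.5, -1.4]
width: 56.4
grasp_force: 3.7
```

apply_moves(moves=[{"twist":[0,0,0],"slide":[0.03,0,0],"fingers":0.4},{"twist":[0,0,0],"slide":[0.03,0,0],"fingers":0.4},{"twist":[0,0,0],"slide":[0.03,0,0],"fingers":0.4},{"twist":[0,0,0],"slide":[0.03,0,0],"fingers":0.4},{"twist":[0,0,0],"slide":[0.03,0,0],"fingers":0.4},{"twist":[0,0,0],"slide":[0.03,0,0],"fingers":0.4}])

```text
time_s: 21.2
position: [567.6, 173.9, 14.7]
tcp_rot: [-180.0, 0.2, 89.8]
contact_force: [-0.1, -8.8, -1.2]
width: 56.2
grasp_force: 3.9
```

apply_moves(moves=[{"twist":[0,0,0],"slide":[-0.1,0,0],"fingers":0.4},{"twist":[0,0,0],"slide":[-0.3,0,0],"fingers":0.4},{"twist":[0,0,0],"slide":[-0.8,0,0],"fingers":0.4},{"twist":[0,0,0],"slide":[-2,0,0],"fingers":0.4},{"twist":[0,0,0],"slide":[-4,0,0],"fingers":0.4},{"twist":[0,0,0],"slide":[-5,0,0],"fingers":0.4},{"twist":[0,0,0],"slide":[-5,0,-3],"fingers":0.4},{"twist":[0,0,0],"slide":[-5,0,-7],"fingers":0.4},{"twist":[0,0,0],"slide":[-5,0,-11],"fingers":0.4},{"twist":[0,0,0],"slide":[-5,0,-14],"fingers":0.4},{"twist":[0,0,0],"slide":[-5,0,-15],"fingers":0.4},{"twist":[0,0,0],"slide":[-5,0,-15],"fingers":0.4}])

```text
time_s: 22.2
position: [569.6, 126.7, 167.7]
tcp_rot: [179.7, -0.2, 89.9]
contact_force: [0.8, -0.7, 0.2]
width: 56.6
grasp_force: 0.0
```

```bash
python3 - <<'E'
from m import *
w=grab('wrist','w11');d=grab('scene','s11');b=grab('side','d11');print(status.observe()['position'],status.observe()['contact_force'])
A=cv2.resize(w['frame'][0:240,200:500],None,fx=1.3,fy=1.3)
B=cv2.resize(d['frame'][120:360,180:500],(400,300))
C=cv2.resize(b['frame'][100:320,150:500],(400,251))
D=np.zeros((600,800,3),np.uint8);D[:A.shape[0],:390]=A;D[:300,400:]=B;D[320:571,:400]=C;cv2.imwrite('pics/c11.png',D)
E
```

```text
[566.35516239 126.46227691 163.16494798] [-0.34036609 -0.48944564 -0.76243325]
```

View pics/c11.png

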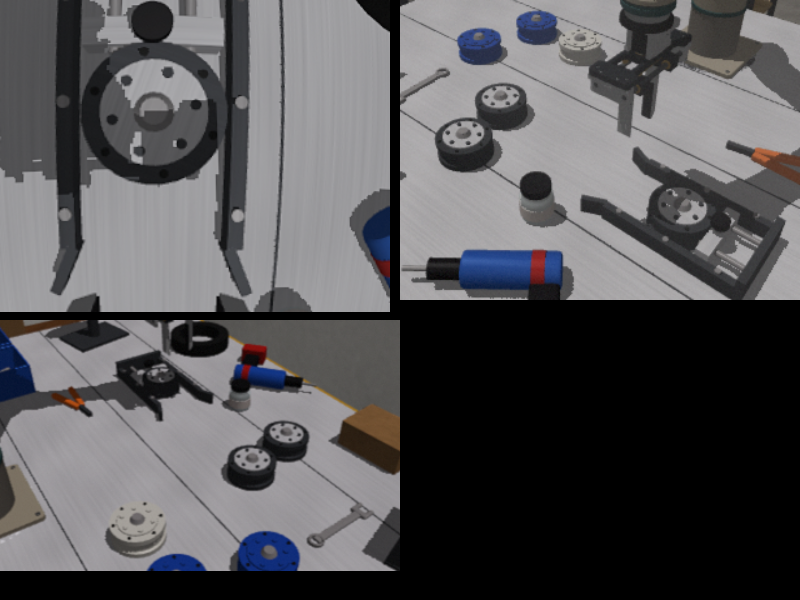

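The heavy hub sits against the stop: wrist crop cone (155,110), with its rim meeting the stop at row 42. The empty hubs and the bystanders are in place and the gripper is clear.

```bash
python3 -c "
from bench import job
print(job.close_job())"
```

```text
the job is handed in; nothing more can be done
None
```

I found the heavy hub by nudging (about 6 N to slide, against about 1–3 N for the other two), slid it flat into the nest and pressed it against the stop at up to about 9 N. The stop showed no movement in the images up to contact, the empty hubs moved only about 15–20 mm, and I handed the job in at about 22 s; no verdict came back.

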